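Post a vial carrier through the self-closing flap of a specimen drop-off port

ROBOT

A 6-joint arm with a two-finger parallel gripper is mounted at the origin on the work surface. World frame = base frame: x ahead of the robot, y to its left, z up, the work surface at z = 0. Lengths are in m, angles in rad, forces in N, time in s.
With the tool pointing down it reaches from about 0.35 to 0.975 m from the base axis. Payload 7.1 kg.
Tool frame: the origin (TCP) lies midway between the tips of the shut fingers; the grasp point (between the pads) lies 19 mm behind it; z points along the fingers, x is the direction in which the jaws open and shut, and the axes are right-handed (so a half turn about z gives the same grasp; the last joint's range is limited). The gripper opens to 88 mm and grips with 3 to 60 N. Pads are 20 mm wide; open, the fingers measure 115 mm over their backs; the gripper's body (75 mm by 178 mm) begins 61 mm behind the grasp point.
Start: joints at [-1.222, 0.423, 1.63, -0, 1.089, -0.019], TCP at [0.225, -0.583, 0.223] pointing down, gripper open.
Joint ranges: [-3, 3], [-0.9, 2.11], [0.09, 2.58], [-1.31, 4.45], [0.11, 2.69], [-2.54, 2.54]. Speed limits (rad/s): [2.39, 2.39, 3.01, 3.14, 3.14, 3.14].

INTERFACE

Orientations are given as a unit quaternion [w, x, y, z].
In Python, from station import move_pose, movel, movej, command_gripper, wait, inverse_kinematics, read_camera, camera_info, MotionError, job_done, get_time, get_joint_pos, get_qvel, get_effort, get_tcp_pos, get_ee_rot, get_ft_force, get_ft_torque, get_grip_width gives the robot as it stands. Calls block until the motion is done:
- move_pose(position, orientation): joint-space move of the TCP to a pose.
- movel(position, frame=None, v=0.15, until_force=None): straight line of the TCP; frame=None keeps the orientation; v is the mean speed in m/s. With until_force (N) it stops when the force on the tool has changed by that much, and returns True; else False.
- movej(angles): joint-space move.
- command_gripper(opening): opening from 0.0 (shut) to 1.0 (fully open); the grip force is fixed at half the most; returns when the fingers have stopped.
- wait(seconds).
- inverse_kinematics(position, orientation): joint angles nearest the present ones, or None.
- read_camera(name): name is "scene" or "top"; returns the picture (420x560x3 uint8, red, green, blue); there is no depth.
- camera_info(name): a dict with "intrinsics" (3x3 intrinsics, pixels), "dist" ([k1, k2, p1, p2, k3] as OpenCV has them; the pictures are not rectified), "T" (4x4, takes a point from camera to world coordinates). Camera axes: x right, y up, looking along -z (the intrinsics and any distortion apply to the point x, -y, -z); pixel columns grow to the right and rows downward; lengths in m; the calibration is good to about 2 mm. A picture is of the moment at which its call begins. camera_info takes no time and is no camera call.
A pose or a line that the arm cannot do raises MotionError and nothing moves.
- job_done(): hands the job in, once; it reports no verdict.
Readings, each from a call of its own:
- get_time(): time.
- get_joint_pos(): joint angles.
- get_qvel(): joint speeds.
- get_effort(): joint torques, N m.
- get_tcp_pos(): TCP position.
- get_ee_rot(): TCP orientation.
- get_ft_force(): force on the tool from outside, world axes, zero at the start.
- get_ft_torque(): the same for the moment, N m.
- get_grip_width(): opening from 0.0 (shut) to 1.0 (fully open).
Only numpy, scipy, OpenCV 4.12 (cv2) and the standard library are available. Lean on these libraries where they do the work, as an engineer would, in place of code of your own. Each camera call takes 0.05 s, during which the arm holds its last target. There are 200 camera calls.

TASK

Push the orange self-closing flap inwards with one finger and, while that finger holds it open, gently push the white carrier with the two yellow-capped vials along its channel with the other finger until it drops into the bin behind; then let the flap swing fully shut. The carrier must not touch the flap and is only pushed, never gripped or lifted, and the red-capped vial, the blue-capped vial and the green-lidded jar stay standing where they are.

Things in the scene. Friction and masses are not known exactly. Their poses are not given: they have to be found in the camera images.
- port: Grey steel drop-off port, fixed to the table: a drawer unit whose top is the deck, with a bin behind it. Origin: at table height under the middle of the sill (the line where deck ends and bin begins); x goes through the opening into the bin, y to the left looking that way, z up. Deck: flat, z = 90 mm, x -180 to 0, y -130 to 130.
- sill (a point): Middle of the opening at the sill, on the deck's surface, axes as the port. A wall 8 mm thick (port x -8 to 0) rises 50 mm over the deck here, with an opening from port y -65 to +65 that is open at the top, so fingers can work in it from above. Left of port y = +2 it has no channel before it: room for the finger that holds the flap.
- channel (a point): On the deck in the middle of the carrier's channel, 30 mm right of the port's middle (port x -85, y -30, z 90 mm). Two low rails, 5 mm wide, 8 mm high, port x -163 to -8, leave the channel 54 mm wide (port y -57 to -3); it leads straight along the port's x to the right part of the opening.
- bin (a point): Middle of the bin's padded floor, 8 mm over the table (port x 77, y 0). Inside, the bin spans port x 0 to 155 mm and y -125 to 125; its walls rise to 140 mm over the table (the far one is clear plastic); it is open at the top, so fingers can reach in.
- flap (a joint): Opening angle of the orange flap, rad: 0 shut, up to 1.6 as it swings into the bin (port +x). Upright panel 127 mm long, 42 mm high (4 to 46 mm over the deck), 4 mm thick, closing the opening just behind the wall. A spring swings it shut: torque about 0.06 N m shut, 0.1 N m wide open, so 1 to 5 N at a fingertip.
- flap_hinge (a point): On the flap's upright hinge pin at its left end (port x 3, y 66 mm), 25 mm over the deck, fixed, axes as the port; the flap's free end is on the right (port y -62). A finger that goes straight in about 25 mm right of the pin holds the flap over 1 rad open, clear of the channel, once it is 50 mm past the sill.
- carrier_mid (a point): Middle of the carrier's block, 15 mm over its underside; z up, x along its length. White plastic block 56 mm long, 38 wide, 30 high, with two yellow-capped vials fixed in it that rise to 48 mm; about 0.14 kg. It stands in the channel, its length roughly along it. Once its middle is some mm past the sill it tips and drops into the bin.
- vial_red_mid (a point): Middle of the loose standing vial with a red cap, 26 mm across and 50 mm high, on the deck at one side; leave alone.
- vial_blue_mid (a point): Middle of the loose standing vial with a blue cap, 26 mm across and 50 mm high, on the deck at the other side; leave alone.
- jar_mid (a point): Middle of a jar with a green lid, 60 mm across and 75 mm high, standing on the table beside the port; leave alone.
Not all that is in view belongs to the job. Leave any pink or turquoise look-alike of the part that bears carrier_mid alone. Leave any turquoise look-alike of the part that bears vial_red_mid alone.

How it is judged:
By the outcome, as a careful person would: the job done as asked, in the order asked, and still so for the second after the job is handed in, with the robot touching nothing.
It also fails if it takes over 40 s, if anything falls off the work surface, if the arm or the gripper's body presses on something with over 40 N, if the wrist force passes 120 N, or if a joint passes its speed limit or range.

## Working session

There is one attempt and no reset: what is moved stays moved. The work goes in short steps, each a Python script; the robot and the scene stay as the last script left them, time stands still between calls to the robot, and variables do not carry over. Pictures are saved under pics/ and viewed, about 8 in all and at most 12, crops included, and the job is handed in when it is done.

```bash
ls; mkdir -p pics
python3 - <<'E'
from station import *
import cv2,numpy as np
for n in("scene","top"):
    im=read_camera(n); cv2.imwrite(f"pics/{n}0.png",im[:,:,::-1]); c=camera_info(n); print(n,np.round(c["intrinsics"],1).tolist(),c["dist"],np.round(c["T"],3).tolist())
print(get_time(),get_ee_rot(),get_tcp_pos())
E
```

```text
pics
scene [[500.9, 0.0, 274.6], [0.0, 500.9, 210.6], [0.0, 0.0, 1.0]] [0.05108287 0.         0.         0.         0.        ] [[-0.12, -0.599, 0.792, 1.241], [0.993, -0.056, 0.108, 0.135], [-0.021, 0.799, 0.601, 0.637], [0.0, 0.0, 0.0, 1.0]]
top [[460.2, 0.0, 272.8], [0.0, 460.2, 210.6], [0.0, 0.0, 1.0]] [-0.15635028  0.          0.          0.          0.        ] [[0.03, 0.984, -0.174, 0.338], [-0.999, 0.033, 0.015, 0.04], [0.021, 0.173, 0.985, 1.131], [0.0, 0.0, 0.0, 1.0]]
0.1 [-3.95976433e-04  8.24486186e-01 -5.65881671e-01 -5.54293344e-04] [ 0.22458461 -0.58272198  0.22199062]
```

View pics/scene0.png

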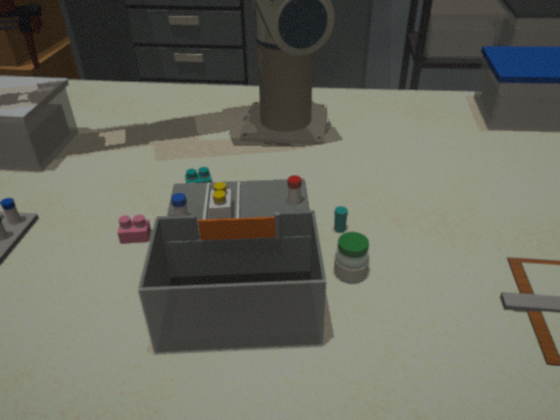

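View pics/top0.png

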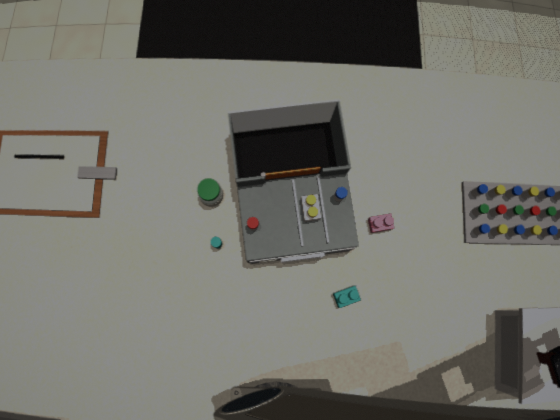

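Top view: the carrier is white with yellow caps at (312,207). Look-alikes are pink at (382,223) and turquoise at (347,297), plus a turquoise vial at (216,243). The rack's yellow caps near (500,200) are not part of the job. I choose (312,207). The flap is the orange line (263,175)–(320,171), with the hinge at its left end. Next I'll take close crops.

```bash
cat > h.py <<'E'
import numpy as np,cv2
from station import *
def ray(n,uv):
    c=camera_info(n);T=np.array(c["T"])
    p=cv2.undistortPoints(np.array(uv,float).reshape(-1,1,2),np.array(c["intrinsics"]),np.array(c["dist"])).reshape(-1,2)
    d=np.c_[p[:,0],-p[:,1],-np.ones(len(p))]@T[:3,:3].T
    return T[:3,3],d
def onz(n,uv,z):
    o,d=ray(n,uv); return o+d*((z-o[2])/d[:,2])[:,None]
def tri(a,b):
    o1,d1=ray("top",[a]);o2,d2=ray("scene",[b]);A=np.c_[d1[0],-d2[0]];s=np.linalg.lstsq(A,o2-o1,rcond=None)[0]
    p,q=o1+s[0]*d1[0],o2+s[1]*d2[0]; return (p+q)/2,np.linalg.norm(p-q)
def proj(n,P):
    c=camera_info(n);T=np.array(c["T"]);q=(np.atleast_2d(P)-T[:3,3])@T[:3,:3]
    q=q*[1,-1,-1]
    return cv2.projectPoints(q,np.zeros(3),np.zeros(3),np.array(c["intrinsics"]),np.array(c["dist"]))[0].reshape(-1,2)
def blobs(im,col):
    h=cv2.cvtColor(im,cv2.COLOR_RGB2HSV)
    lo,hi={"yellow":((22,120,90),(34,255,255)),"orange":((5,150,60),(16,255,255)),"red":((0,150,80),(4,255,255)),"blue":((105,120,60),(125,255,255)),"green":((60,120,40),(80,255,255))}[col]
    m=cv2.inRange(h,lo,hi);k,_,st,ce=cv2.connectedComponentsWithStats(m)
    return m,[(np.round(ce[i],1).tolist(),st[i].tolist()) for i in range(1,k) if st[i,4]>15]
E
python3 - <<'E'
from h import *
t=cv2.imread("pics/top0.png");s=cv2.imread("pics/scene0.png")
for n,im in(("top",t),("scene",s)):
    for c in("yellow","orange","red","blue","green"): print(n,c,blobs(im[:,:,::-1].copy(),c)[1][:8])
cv2.imwrite("pics/tc.png",cv2.resize(t[95:270,225:365],None,fx=3.4,fy=3.4,interpolation=cv2.INTER_CUBIC))
cv2.imwrite("pics/sc.png",cv2.convertScaleAbs(cv2.resize(s[165:275,140:330],None,fx=4,fy=4,interpolation=cv2.INTER_CUBIC),alpha=1.5))
E
```

```text
top yellow [([500.6, 189.2], [497, 185, 9, 9, 60]), ([534.3, 190.8], [531, 187, 8, 9, 54]), ([310.6, 199.6], [306, 195, 9, 10, 65]), ([312.3, 211.5], [308, 207, 9, 10, 67]), ([502.9, 228.6], [499, 225, 9, 9, 64]), ([537.0, 229.8], [533, 226, 9, 9, 62])]
top orange [([72.9, 140.1], [0, 132, 107, 34, 391]), ([312.7, 168.3], [306, 167, 15, 4, 33]), ([301.2, 169.7], [298, 168, 8, 4, 17]), ([291.6, 170.8], [287, 170, 10, 3, 19]), ([272.2, 173.3], [267, 172, 13, 4, 26]), ([67.4, 206.5], [0, 180, 102, 37, 516])]
top red [([501.7, 208.9], [498, 205, 9, 9, 60]), ([535.5, 210.1], [532, 206, 8, 9, 58]), ([252.4, 222.6], [248, 218, 10, 10, 90])]
top blue [([482.9, 188.3], [479, 184, 9, 9, 64]), ([341.2, 192.3], [336, 187, 11, 12, 100]), ([517.6, 190.1], [514, 186, 9, 9, 63]), ([550.4, 191.6], [547, 188, 8, 9, 56]), ([484.9, 228.1], [481, 224, 9, 9, 66]), ([520.0, 229.2], [516, 225, 9, 9, 62]), ([553.2, 230.1], [550, 226, 8, 9, 58])]
top green [([208.4, 189.4], [199, 179, 20, 21, 336]), ([483.7, 208.4], [480, 205, 9, 8, 57]), ([518.6, 209.5], [515, 206, 8, 8, 54]), ([551.5, 210.7], [548, 207, 8, 8, 52])]
scene yellow [([219.1, 190.0], [213, 182, 13, 17, 178])]
scene orange [([236.8, 227.9], [198, 217, 77, 23, 1517]), ([523.3, 273.1], [509, 259, 51, 34, 409]), ([544.2, 338.3], [529, 312, 31, 53, 646])]
scene red [([294.1, 179.6], [288, 176, 13, 8, 79])]
scene blue [([524.7, 62.3], [483, 46, 77, 37, 2348]), ([177.8, 198.7], [172, 193, 13, 13, 131]), ([6.2, 201.9], [0, 198, 13, 9, 74])]
scene green [([352.9, 242.0], [339, 233, 29, 19, 426])]
```

View pics/tc.png

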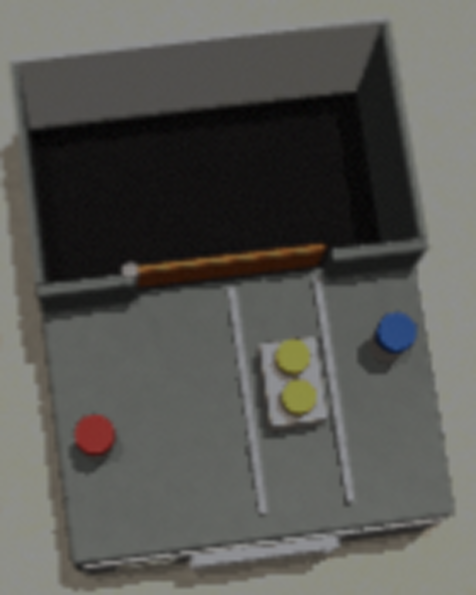

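View pics/sc.png

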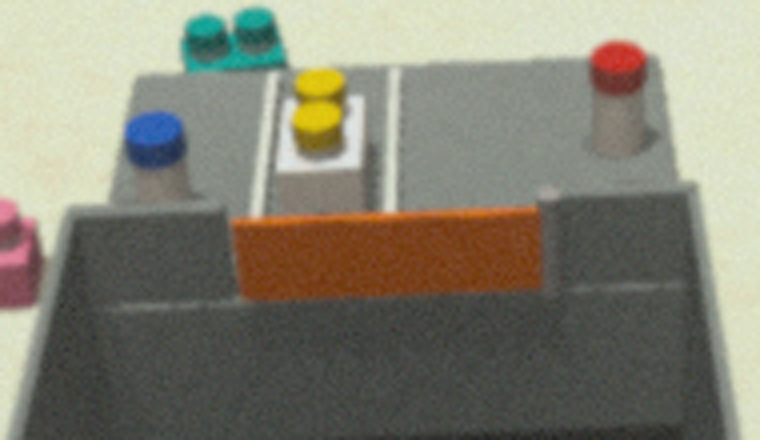

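The crops confirm the choice: white block with two yellow caps between the rails (top crop centre ≈(292,380)), flap from (130,270) to (324,247), red at (95,435), blue at (396,332). Now I'll fit the port frame and locate everything.

```bash
cat > m.py <<'E'
from h import *
T=lambda u,v:(225+(u+.5)/3.4-.5,95+(v+.5)/3.4-.5)
S=lambda u,v:(140+(u+.5)/4-.5,165+(v+.5)/4-.5)
# name: top px, scene px, port xyz
L={"flapR":((324,246),(233,218),(5,-61,136)),"deckFL":((78,564),(657,59),(-180,130,90)),"deckFR":((452,514),(138,76),(-180,-130,90)),
"railL":((263,514),(394,68),(-163,-.5,98)),"railR":((350,502),(271,75),(-163,-59.5,98)),"pin":((130,269),(549,189),(3,66,138)),
"wallL":((40,294),None,(-8,130,140)),"wallR":((426,248),None,(-8,-130,140))}
q=[];p=[]
for k,(t,s,P) in L.items():
    w=onz("top",[T(*t)],P[2]/1000)[0]
    if s:
        x,e=tri(T(*t),S(*s)); print(k,"tri",x.round(4),"err",round(e,4),"expect z",P[2])
    q.append(w[:2]);p.append(np.array(P[:2])/1000)
    if s: q.append(onz("scene",[S(*s)],P[2]/1000)[0][:2]);p.append(p[-1])
q=np.array(q);p=np.array(p);pc,qc=p.mean(0),q.mean(0);a,b=p-pc,q-qc
yaw=np.arctan2((a[:,0]*b[:,1]-a[:,1]*b[:,0]).sum(),(a*b).sum());c,s=np.cos(yaw),np.sin(yaw);R=np.array([[c,-s],[s,c]]);o=qc-R@pc
print("port",o.round(4),"yaw",yaw,"res mm",((p@R.T+o-q)*1000).round(1).tolist())
np.savez("port.npz",o=o,yaw=yaw)
tp=lambda w:(R.T@(np.array(w)[:2]-o)*1000).round(1)
for n,uv,z in[("capF",(310.6,199.6),.138),("capB",(312.3,211.5),.138),("red",(252.4,222.6),.14),("blue",(341.2,192.3),.14),("jar",(208.4,189.4),.075)]: print(n,onz("top",[uv],z)[0].round(4),tp(onz("top",[uv],z)[0]))
for n,a,b in[("red",(252.4,222.6),(294.1,179.6-2)),("capF",(310.6,199.6),S(318,116)),("capB",(312.3,211.5),S(320,82)),("jar",(208.4,189.4),(353,239))]:
    x,e=tri(a,b);print(n,x.round(4),round(e,4),tp(x))
for uv in[(262,343),(314,337),(327,418),(274,426)]: print("block",tp(onz("top",[T(*uv)],.12)[0]))
E
python3 m.py
```

```text
flapR tri [ 0.6164 -0.0778  0.1369] err 0.0008 expect z 136
deckFL tri [0.4059 0.0791 0.0853] err 0.0034 expect z 90
deckFR tri [ 0.4469 -0.1731  0.0873] err 0.0002 expect z 90
railL tri [ 0.4423 -0.0446  0.0967] err 0.0005 expect z 98
railR tri [ 0.4523 -0.1032  0.0957] err 0.0013 expect z 98
pin tri [0.5943 0.0495 0.144 ] err 0.0008 expect z 138
port [ 0.6038 -0.0175] yaw 0.16257190765223425 res mm [[1.9, 1.4], [3.4, 0.9], [-0.5, 4.3], [-7.6, 0.3], [0.6, -2.2], [-3.5, -3.5], [0.9, -0.1], [-1.1, 0.0], [0.7, -0.4], [-3.0, 0.2], [0.2, -1.0], [9.7, -0.8], [-1.7, 2.4], [0.0, -1.5]]
capF [ 0.5409 -0.0581  0.138 ] [-68.6 -29.8]
capB [ 0.5144 -0.0622  0.138 ] [-95.5 -29.6]
red [0.4852 0.0682 0.14  ] [-103.2  103.8]
blue [ 0.5594 -0.1258  0.14  ] [-61.3 -99.6]
jar [0.5701 0.1764 0.075 ] [ -1.9 196.9]
red [0.4851 0.0682 0.1406] 0.0001 [-103.3  103.9]
capF [ 0.5412 -0.0582  0.1364] 0.0001 [-68.3 -30. ]
capB [ 0.5148 -0.0626  0.1362] 0.0004 [-95.2 -30.1]
jar [0.5699 0.177  0.076 ] 0.0015 [ -2.  197.5]
block [-53.5 -13.6]
block [-53.9 -48.5]
block [-108.7  -48.9]
block [-109.5  -13.5]
```

Port pose is good to about 2 mm (rails, wall and vial cap heights agree with the text). The carrier is at port (-81,-30), straight in the channel.

Plan: open gripper turned about 45°, so the holding finger (y≈+41) leads the pushing finger (y≈-28) by about 74 mm. Then one straight slow push along port x.

```bash
cat > p.py <<'E'
from h import *
from scipy.spatial.transform import Rotation as Ro
d=np.load("port.npz");o=d["o"];yaw=float(d["yaw"]);c,s=np.cos(yaw),np.sin(yaw);R=np.array([[c,-s],[s,c]])
H=50.75; DY=69.; DX=np.sqrt((2*H)**2-DY**2)
def quat(sg):
    x=np.r_[R@(np.array([DX,DY])/(2*H)),0]*sg; z=np.array([0,0,-1.])
    q=Ro.from_matrix(np.c_[x,np.cross(z,x),z]).as_quat(); return q[[3,0,1,2]]
def tcp(xp,yp,z): # pusher-finger centre in port mm -> TCP
    return np.r_[o+R@(np.array([xp+DX/2,yp+DY/2])/1000),z]
def inport(w): return R.T@(np.array(w)[:2]-o)*1000
E
python3 - <<'E'
from p import *
for sg in(1,-1):
    q=quat(sg); print(sg,[None if (j:=inverse_kinematics(tcp(x,-28,z),q)) is None else np.round(j,2).tolist() for x,z in((-132,.25),(-132,.103),(-10,.103))])
sg=1 if inverse_kinematics(tcp(-10,-28,.103),quat(1)) is not None else -1
js=[(abs(j[5]),k) for k in(1,-1) if (j:=inverse_kinematics(tcp(-10,-28,.103),quat(k))) is not None]
sg=min(js)[1];print("use",sg);open("sg","w").write(str(sg))
q=quat(sg)
movel(get_tcp_pos()+np.array([0,0,.04]))
move_pose(tcp(-134,-28,.24),q); print(get_time())
movel(tcp(-134,-28,.103)); print(get_time(),get_ft_force(),get_tcp_pos()-tcp(-134,-28,.103),get_grip_width())
a=read_camera("top")[95:305,205:405];b=read_camera("scene")[120:330,120:380]
a=cv2.resize(a,None,fx=2,fy=2);b=cv2.resize(b,None,fx=1.5,fy=1.5)
im=np.zeros((420,790,3),np.uint8);im[:420,:400]=a;im[:315,400:790]=b
cv2.imwrite("pics/a.png",im[:,:,::-1])
E
```

```text
1 [[-0.08, 0.22, 1.86, -0.0, 1.07, -0.99], [-0.08, 0.44, 1.96, -0.0, 0.74, -0.99], [-0.03, 0.58, 1.69, -0.0, 0.87, -0.94]]
-1 [[-0.08, 0.22, 1.86, -0.0, 1.07, 2.16], [-0.08, 0.44, 1.96, -0.0, 0.74, 2.16], [-0.03, 0.58, 1.69, -0.0, 0.87, 2.2]]
use 1
2.7417
3.8083 [-0.84346406 -0.31498254  0.35618405] [ 0.00060372 -0.0001203   0.00063851] 0.9980268491730122
```

View pics/a.png

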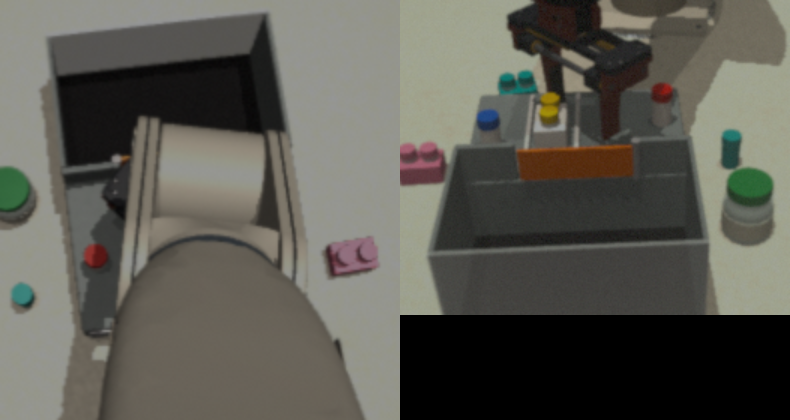

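The scene view shows the pushing finger behind the carrier (547,110), the holding finger before the flap at (610,130) and everything standing. Pushing in slow steps, tracking cap columns for carrier yaw.

```bash
cat >> p.py <<'E'
def caps():
    im=read_camera("scene"); m,_=blobs(im,"yellow"); m[:,300:]=0
    v,u=np.nonzero(m)
    if len(v)<20: return im,None
    a=v<=v.min()+5;b=v>=v.max()-5
    r=onz("scene",[(u[a].mean(),v.min()+3.5)],.138)[0];f=onz("scene",[(u[b].mean(),v.max()-6)],.138)[0]
    return im,(inport(r).round(1).tolist(),inport(f).round(1).tolist(),len(v))
E
python3 - <<'E'
from p import *
f0=get_ft_force(); print(caps()[1])
for x in(-122,-114,-106,-98,-90,-82):
    movel(tcp(x,-28,.103),v=.03); im,k=caps(); print(x,k,(get_ft_force()-f0).round(1),round(get_time(),1))
cv2.imwrite("pics/b.png",cv2.resize(im[140:290,130:330],None,fx=4,fy=4)[:,:,::-1])
E
```

```text
([-94.6, -30.2], [-62.1, -31.9], 189)
-122 ([-91.5, -31.5], [-59.1, -32.4], 186) [0.7 0.7 0.3] 4.6
-114 ([-85.2, -32.1], [-53.1, -31.7], 183) [0.7 0.9 0.4] 5.0
-106 ([-75.8, -32.1], [-47.2, -32.1], 189) [-0.2  0.9 -0.9] 5.5
-98 ([-66.6, -31.9], [-35.7, -33.0], 191) [ 1.3  0.7 -0.3] 6.0
-90 ([-60.6, -32.4], [-27.2, -33.3], 196) [0.7 0.2 0.5] 6.4
-82 ([-51.7, -32.3], [-21.5, -33.3], 201) [-0.9 -0.2  1.5] 6.9
```

View pics/b.png

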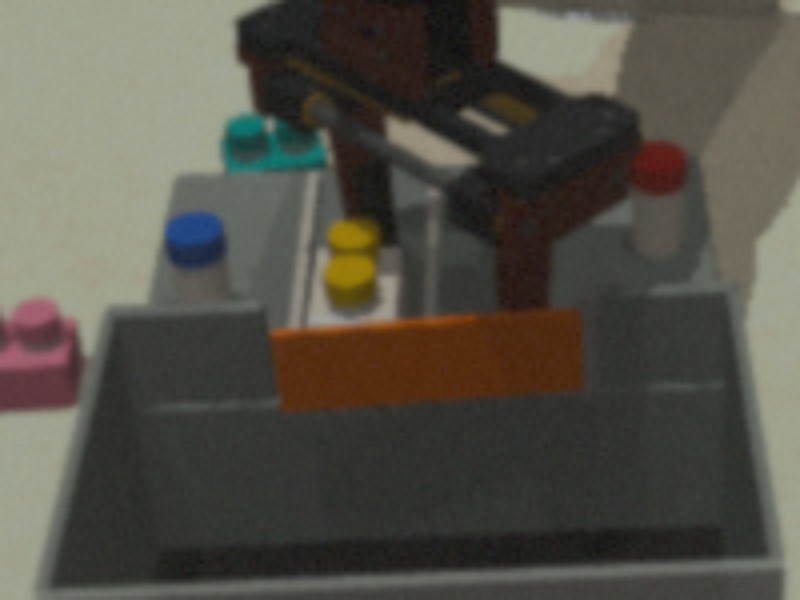

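Carrier is straight (cap columns aligned at (352,235)/(350,280)), front about 10 mm before the sill; the flap is still shut with the holding finger right at it. I'll take small steps and check that the flap opens before the carrier gets there.

```bash
cat >> p.py <<'E'
def flap(im):
    m,_=blobs(im,"orange"); m[:,330:]=0; v,u=np.nonzero(m); i=u<=u.min()+3
    w=inport(onz("scene",[(u.min(),v[i].min())],.136)[0]); return w.round(0).tolist(),round(float(np.arctan2(w[0]-3,66-w[1])),2),len(u)
E
python3 - <<'E'
from p import *
for x in(-80,-78,-76,-74):
    movel(tcp(x,-28,.103),v=.03); im,k=caps(); fl=flap(im); print(x,k,fl,get_ft_force().round(1),round(get_time(),1))
    if x==-76 and fl[1]<.1: break
cv2.imwrite("pics/c.png",cv2.resize(im[140:290,130:330],None,fx=4,fy=4)[:,:,::-1])
E
```

```text
-80 ([-51.7, -32.3], [-21.5, -33.2], 190) ([-1049.0, -775.0], -0.9, 1677) [-2.  -1.1 -0.8] 7.2
-78 ([-48.7, -32.4], [-16.0, -34.3], 203) ([-1125.0, -804.0], -0.91, 1701) [-3.2  0.5 -0.5] 7.5
-76 ([-45.8, -32.3], [-13.3, -34.4], 198) ([-1137.0, -808.0], -0.92, 1698) [-3.6  0.7 -1.1] 7.8
```

View pics/c.png

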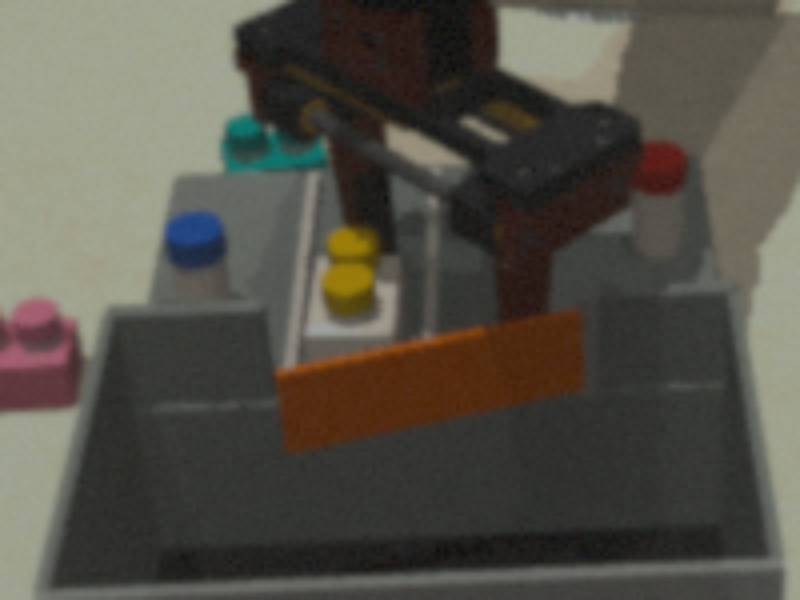

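The flap is opening well ahead of the carrier (free end moved to crop (278,372)), carrier still straight. (My flap mask caught background; fixing.) Continuing.

```bash
sed -i 's/m\[:,330:\]=0; v,u/m[:,330:]=0; m[:190]=0; m[:,:140]=0; v,u/' p.py
python3 - <<'E'
from p import *
for x in(-70,-64,-58,-52,-47,-43):
    movel(tcp(x,-28,.103),v=.03); im,k=caps(); print(x,k,flap(im),get_ft_force().round(1),round(get_time(),1))
    if k is None or k[2]<100: break
cv2.imwrite("pics/d.png",cv2.resize(im[140:290,130:330],None,fx=4,fy=4)[:,:,::-1])
E
```

```text
-70 ([-40.0, -32.6], [-7.8, -34.3], 208) ([57.0, -49.0], 0.44, 1509) [-1.8 -1.1 -0.2] 8.2
-64 ([-34.2, -32.7], [-5.1, -34.3], 210) ([72.0, -40.0], 0.58, 1419) [-2.3 -1.7  0.3] 8.6
-58 ([-28.5, -32.6], [2.9, -34.9], 210) ([84.0, -29.0], 0.71, 1320) [-2.2 -1.5 -0.8] 9.0
-52 ([-22.9, -32.5], [5.6, -34.8], 209) ([96.0, -14.0], 0.87, 1149) [-3.9 -2.4  0.6] 9.4
-47 ([-20.1, -33.2], [16.0, -36.1], 219) ([104.0, -0.0], 0.99, 965) [-2.6 -2.3 -2.1] 9.8
-43 ([-14.6, -33.0], [21.2, -36.2], 221) ([107.0, 9.0], 1.07, 837) [-2.3 -3.7 -0. ] 10.1
```

View pics/d.png

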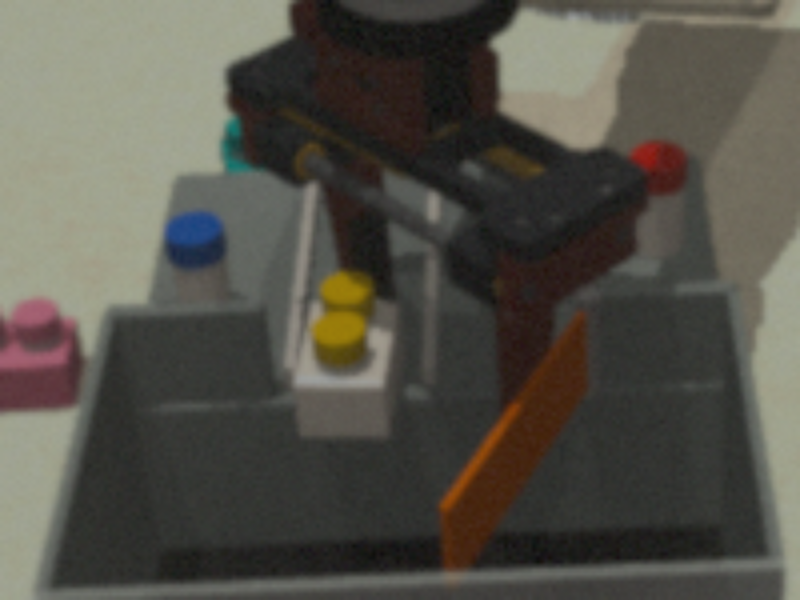

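Flap is about 1.07 rad open and clear (free end (443,505)). The carrier is overhanging the sill at (345,400), nearly straight and well clear of the flap. Now the drop.

Run:
```python
from p import *
for x in(-40,-37,-34,-31,-28,-25,-22,-19):
    movel(tcp(x,-28,.103),v=.025); im,k=caps(); print(x,k,flap(im),get_ft_force().round(1),round(get_time(),1))
    if k is None or k[1][0]>60: break
wait(.5); im,k=caps(); print(k,flap(im))
cv2.imwrite("pics/e.png",cv2.resize(im[140:290,130:330],None,fx=4,fy=4)[:,:,::-1])
```

```text
-40 ([-11.8, -33.0], [18.7, -34.8], 224) ([109.0, 13.0], 1.11, 762) [-2.9 -2.6  0.3] 10.4
-37 ([55.2, -29.0], [102.1, -27.5], 326) ([105.0, 19.0], 1.14, 700) [-1.4 -2.1 -0.2] 10.7
([128.8, -23.2], [139.9, -23.0], 130) ([109.0, 18.0], 1.14, 701)
```

View pics/e.png

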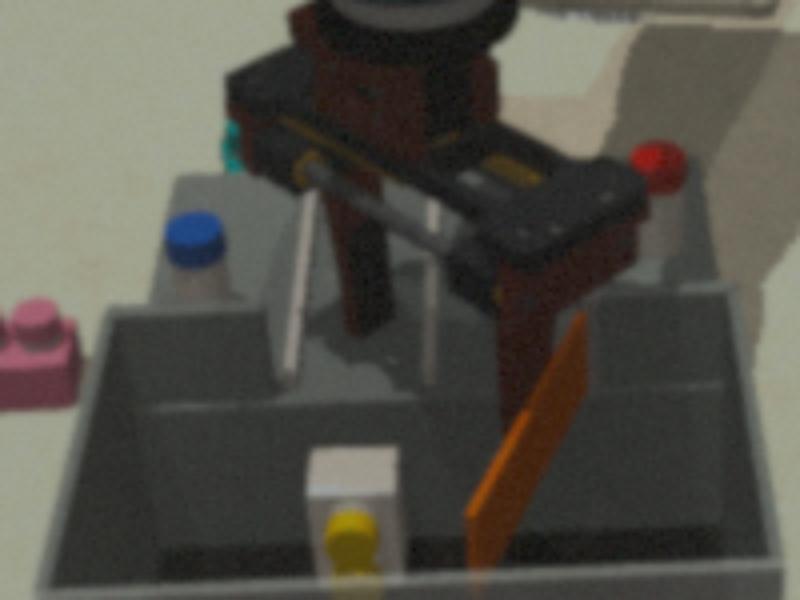

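The carrier has dropped and stands on end in the bin (353,520). Its top is about 64 mm over the table, well below the flap's lower edge at 94 mm. Backing straight out so the flap follows the finger shut.

Run:
```python
from p import *
q=quat(1)
movel(tcp(-110,-28,.103),v=.06); im,k=caps(); print(flap(im),get_ft_force().round(1),get_time())
movel(tcp(-110,-28,.25)); move_pose([.35,-.45,.3],q); wait(.5)
im,k=caps(); t=read_camera("top"); print(flap(im),get_time())
for c in("red","blue","green"): print(c,[b[0] for b in blobs(t,c)[1] if b[0][0]<400],[b[0] for b in blobs(im,c)[1] if 150<b[0][0]<400])
out=np.zeros((450,790,3),np.uint8);out[:450,:380]=cv2.resize(t[90:270,215:367],None,fx=2.5,fy=2.5);b=cv2.resize(im[150:360,120:380],None,fx=1.57,fy=1.57);out[:b.shape[0],380:380+b.shape[1]]=b
cv2.imwrite("pics/f.png",out[:,:,::-1])
```

```text
([4.0, -61.0], 0.01, 1546) [ 0.4 -0.6  0.1] 12.6917
([4.0, -61.0], 0.01, 1507) 16.1333
red [[252.4, 222.6]] [[294.0, 179.6]]
blue [[341.2, 192.3]] [[177.7, 198.6]]
green [[208.3, 189.3]] [[353.0, 241.9]]
```

View pics/f.png

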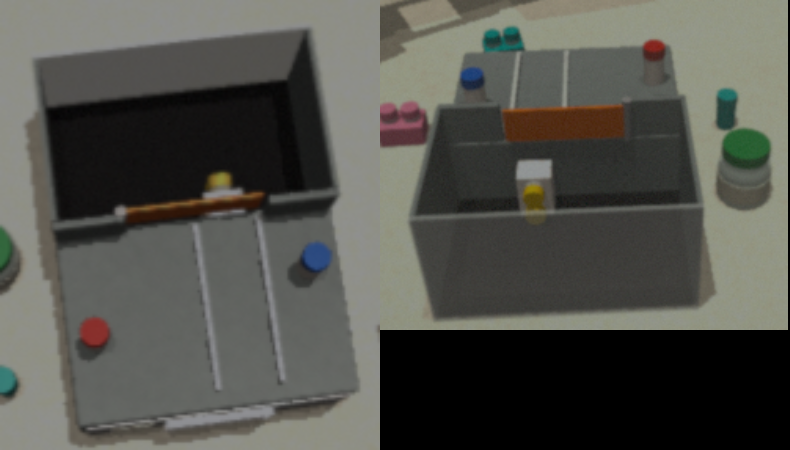

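The carrier is in the bin, the flap is fully shut, and the vials and jar are at their original pixels with the robot clear of everything.

```bash
python3 -c "
from station import *
job_done();print(get_time())"
```

```text
the job is handed in; nothing more can be done
the job is handed in; nothing more can be done
```

The carrier is in the bin, the flap has swung shut, and I handed the job in at about 16 s of the 40 s.

**What I did:** I opened the gripper and turned it about 45°, so one finger led the other. In one slow straight push, the leading finger opened the flap to about 1.14 rad. The other finger pushed the carrier along the channel until it tipped into the bin. The carrier slid its first 43 mm or so before the leading finger touched the flap, because the fingers could not span that distance. The flap was opening before the carrier reached the sill, and in every picture the carrier was clear of it.

**Last checks:**
- **Flap:** it reads 0.01 rad, which is shut within measuring error.
- **Carrier:** it stands on end on the bin floor. By its stated size its top is about 30 mm below the flap's lower edge.
- **Vials and jar:** the red and blue vials and the green-lidded jar were within 0.1 pixel of where they started, and the robot was touching nothing.
- **Forces:** the wrist force at each stop was only a few newtons.

**What disagreed:**
- **Flap angle:** my first readings were wrong because the colour mask picked up background. I fixed the mask before pushing further.
- **Port corners:** some measurements disagreed with the fitted port position by 4 to 10 mm. The rails, the wall and the flap's free end agreed to about 4 mm or better.

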